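Set the balancing valve of a coolant test manifold two turns open

TASK

Set the balancing valve on the coolant test manifold: take the crank handle of its handwheel, wind it clockwise (seen from above) until the valve is fully closed against its stop, then back it off exactly two full turns. Finish with the handle still gripped and the wheel held still at that setting, so that I can do up the locknut, and leave the lever valve and the other things on the bench as they are.

Things in the scene. Friction and masses are not known exactly. Their poses are not given: they have to be found in the camera images.
- manifold: Coolant test manifold, bolted down: grey painted steel plate 160 x 500 x 10 mm with a steel pipe along its long (y) axis, pipe axis 66 mm above the bench. Origin: under the plate's centre, at bench height, straight below the balancing valve's stem; z up. It does not move during the job. Towards its -y end stands a pressure gauge (top about 175 mm above the bench, 118 mm from the stem), towards its +y end a ball valve with a lever.
- handwheel (a joint): Turn of the balancing valve's handwheel about its upright stem, rad. 0 = fully closed (hard stop); it grows as the wheel turns anticlockwise seen from above (opening), 6.283 per full turn, up to 25.1 fully open. The wheel does not rise or sink. It turns stiffly (about 0.22 N m, some 4 to 5 N at the handle) and stays where it is left.
- wheel_centre (a point): Point on the wheel's axis at the middle of the rim's thickness, 186 mm above the bench. The wheel is level, cast aluminium with three spokes, 125 mm over the rim; the rim's top is 192.5 mm and the nut at the hub's centre 196.5 mm above the bench.
- crank_handle: The handwheel's only crank handle: black, upright, 64 mm long, 23 mm thick (narrowing to 17 mm at its foot and 8 mm at its rounded top), free to spin on its own pin so that a hand can go round with it without twisting. Origin: the handle's centre, half-way up, 228 mm above the bench and 50 mm from the wheel's axis; its top is 260 mm above the bench. With the valve closed it stands on the manifold's -x side of the stem. Its z axis points up; its x and y axes spin with it.
- ball_lever (a joint): Turn of the ball valve's flat lever, rad; 0 = along the pipe (open), as it starts. To be left alone.
- lever_end (a point): On the lever of the ball valve, near its free end, 107 mm above the bench; the lever is 20 mm wide with a black sleeve, and reaches 101 mm from its pivot, which is 145 mm from the balancing valve's stem towards the manifold's +y end. Its top is 112 mm above the bench.
- label_maker: Hand-held label maker, 157 x 100 x 44 mm, lying loose on the bench. Origin: under its centre. To be left alone.
- screwdriver: Screwdriver about 190 mm long, lying loose on the bench along its own x. To be left alone.
- connector: Loose orange flange connector, 52 x 52 x 40 mm, standing on the bench on its flange. Origin: under its centre. To be left alone.

How it is judged:
On the way:
1. the valve is closed against its stop (value of joint handwheel below 0.1 rad), for 0.2 s.
At the end, for the whole second after the job is handed in: After the valve has been closed against its stop, the handwheel stands two full turns open (12.57 rad, within 0.25 rad or 14 degrees), at rest, with the crank handle held between the fingers with more than 4 N and its centre within 40 mm of the grasp point (value of joint handwheel between 12.316 and 12.816 rad and velocity of joint handwheel between -0.1 and 0.1 rad/s and contact force between the fingers and crank_handle above 4 N and distance between the grasp point and crank_handle below 0.04 m); the arm keeps its last pose, push and grip.
It fails at once if the lever valve is turned (value of joint ball_lever above 0.15 rad or value of joint ball_lever below -0.15 rad).
It fails at once if a thing lying on the bench is shifted (distance of any of label_maker, screwdriver, connector from where it was at the start of the episode above 0.02 m).
It also fails if it takes over 64 s, if anything falls off the work surface, if the arm or the gripper's body presses on something with over 40 N, if the wrist force passes 120 N, or if a joint passes its speed limit or range.

ROBOT

A 6-joint arm with a two-finger parallel gripper is mounted at the origin on the work surface. World frame = base frame: x ahead of the robot, y to its left, z up, the work surface at z = 0. Lengths are in m, angles in rad, forces in N, time in s.
With the tool pointing down it reaches from about 0.275 to 0.725 m from the base axis. Payload 15.9 kg.
Tool frame: the origin (TCP) lies midway between the tips of the shut fingers; the grasp point (between the pads) lies behind it (pinch_z is the z of the grasp point in the tool frame, in m); z points along the fingers, y is the line along which they close (so a half turn about z gives the same grasp; the last joint's range is limited). The gripper opens to 85 mm and grips with 20 to 120 N. Pads are 22 mm wide; open, the fingers measure 114 mm over their backs; the gripper's body (76 mm by 85 mm) begins 54 mm behind the grasp point. The pads swing forward as they close: fully open they stand 13 mm farther back than shut.
Start: joints at [1.199, 0.213, -0.034, 1.323, 0, 1.571], TCP at [0.182, 0.466, 0.231] pointing down, gripper open.
Joint ranges: [-2.98, 2.98], [-0.74, 1.72], [-1.14, 1.35], [-2.1, 2.04], [-1.57, 1.44], [-3.14, 3.14]. Speed limits (rad/s): [1.89, 1.89, 2.39, 2.57, 3.14, 3.14].

INTERFACE

Orientations are given as a unit quaternion [w, x, y, z].
In Python, from rig import * gives the robot as it stands.
- The arm moves only by the tool servo_tool, never from a script. Its argument "targets" is a list of rows, each a list of 7 numbers: the closure, from -1 (fully open) to 1 (shut), then the shift along the tool's x, y, z in m, then the turn, a rotation vector about the tool's x, y, z in rad. In form: [[grip, tx, ty, tz, wx, wy, wz], ...]. A call has 1 to 20 rows; each row shifts and turns the commanded pose from where the row before left it, along the tool's axes as they then stand; what a row does not reach is not made up. A row lasts 1/10 s, in which the tool goes at most 50 mm and 8.59 degrees, less where a joint would pass 70% of its speed; a pose out of reach is approached as far as the arm can. A call is refused whole if a number of a shift passes 0.05 or a number of a turn 0.15, either way. A call with a gripper value outside its range is refused whole. The fingers move at their own pace and stop on an object; "grip_force" is the grip in N (left out, the last holds). Time passes only in rows, so rows that do not move let the fingers close. It gives the time, the measured TCP pose, the force, the opening and the grip force at its end, in the units of the state.
- sense(): the state, without advancing time (a new reading comes with each control period).
- camera(name): name is "side" or "top"; returns the picture (420x560x3 uint8, red, green, blue); there is no depth.
- camera_info(name): a dict with "fov_y" (degrees; the focal length in pixels is half the picture's height over the tangent of half this angle, whatever the lens; pixels are square), "cx", "cy" (the principal point, pixels), "k1" (the pictures are not rectified: a ray, as slopes to the right and down, at radius r is drawn at 1 + k1 r^2 times it, then the intrinsics apply), "world_from_camera" (4x4, takes a point from camera to world coordinates). Camera axes: x right, y down, z forward; pixel columns grow to the right and rows downward; lengths in m; the calibration is good to about 2 mm. A picture is of the moment at which its call begins. camera_info takes no time and is no camera call.
- hand_in(): hands the job in; it is judged then, once.
The state is a dict: "t": time; "joint_pos": joint angles; "qvel": joint speeds; "tau": joint torques, N m; "position": TCP position; "ee_rot": TCP orientation; "contact_force": force on the tool from outside, world axes, zero at the start; "moment": the same for the moment, N m; "opening": opening from 0.0 (shut) to 1.0 (fully open); "gripper_force": force on a finger pad.
Only numpy, scipy, OpenCV 4.12 (cv2) and the standard library are available. Lean on these libraries where they do the work, as an engineer would, in place of code of your own. Each camera call takes 0.05 s, during which the arm holds its last target. There are 200 camera calls.

## Working session

There is one attempt and no reset: what is moved stays moved. The work goes in short steps, Python scripts to look and compute and a tool call to move; the robot and the scene stay as the last step left them, time stands still between calls to the robot, and variables do not carry over. Pictures are saved under pics/ and viewed, at most 10 in all, crops included, and the job is handed in when it is done.

Besides the shell and the picture viewer there is one more tool, called after "Emit:" by a JSON object that holds its "name" and its "arguments", one argument or row to a line. servo_tool: Moves the arm, as the interface text tells. Its arguments: {"type":"object","properties":{"targets":{"type":"array"},"grip_force":{"type":"number"}},"required":["targets"]}

```bash
mkdir -p pics; ls
python3 - <<'E'
from rig import *
import cv2
for n in("top","side"):
    cv2.imwrite(f"pics/{n}0.png",camera(n)[:,:,::-1]); print(n,camera_info(n))
print(sense())
E
```

```text
pics
top {'fov_y': 50.586532205579736, 'cx': 273.00595450239047, 'cy': 218.00234759676147, 'k1': -0.009362693965730608, 'world_from_camera': array([[ 1.20082595e-03, -9.97822457e-01,  6.59462015e-02,
         5.02666804e-01],
       [-9.99591114e-01,  6.86267527e-04,  2.85855449e-02,
         3.72754223e-02],
       [-2.85685554e-02, -6.59535633e-02, -9.97413638e-01,
         1.14565993e+00],
       [ 0.00000000e+00,  0.00000000e+00,  0.00000000e+00,
         1.00000000e+00]])}
side {'fov_y': 47.34386435710334, 'cx': 284.1927086967023, 'cy': 205.3912840932411, 'k1': 0.01953452603856754, 'world_from_camera': array([[ 0.73510154, -0.53066342,  0.42192661,  0.17541582],
       [-0.67793444, -0.58045291,  0.45108681, -0.38234202],
       [ 0.00553325, -0.61763319, -0.78644684,  0.89750137],
       [ 0.        ,  0.        ,  0.        ,  1.        ]])}
{'t': 0.1, 'joint_pos': array([ 1.19899052e+00,  2.13292127e-01, -3.49874926e-02,  1.32346647e+00,
        1.32714978e-05,  1.57084532e+00]), 'qvel': array([-0.0005029 , -0.00159589,  0.00104348,  0.00105968,  0.00054305,
        0.00203716]), 'tau': array([ 3.74593539e-03, -6.87241030e+01,  4.87806880e+01,  1.19072601e-02,
        2.61338246e-04,  3.53763312e-05]), 'position': array([0.18153977, 0.46556725, 0.23087655]), 'ee_rot': array([-9.42838977e-05,  1.84858012e-01,  9.82765124e-01, -4.65473187e-04]), 'contact_force': array([ 0.33613767,  0.35938672, -0.55273052]), 'moment': array([-0.03502228,  0.00820808,  0.04425054]), 'gripper_force': 0.0, 'opening': 1.001020512585351}
```

View pics/top0.png

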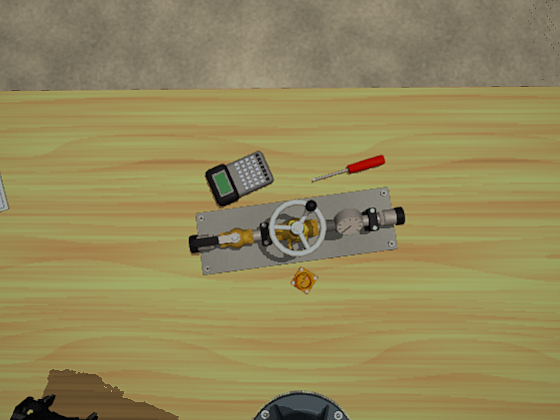

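View pics/side0.png

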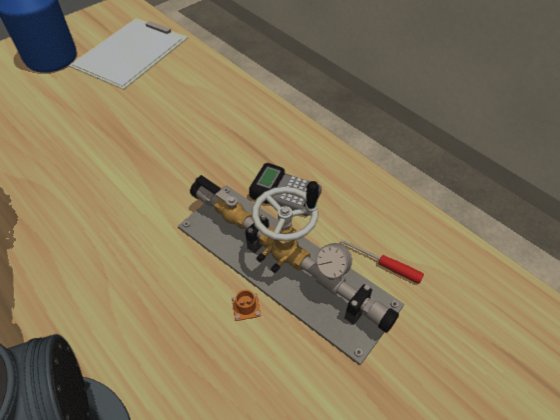

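The top view shows the handwheel centre at about (298,228), the handle top at (311,206), and plate bolts at (201,218), (208,269), (384,195) and (392,243). The lever is on the left (+y) and the gauge on the right. In the side view the wheel is at about (285,214) and the handle at (312,194).

```bash
cat > h.py <<'E'
from rig import *
import numpy as np, cv2
def ray(n,px):
    c=camera_info(n); T=c["world_from_camera"]; f=210/np.tan(np.radians(c["fov_y"])/2)
    K=np.array([[f,0,c["cx"]],[0,f,c["cy"]],[0,0,1]])
    s=cv2.undistortPoints(np.array([[px]],float),K,np.array([c["k1"],0,0,0]))[0,0]
    d=T[:3,:3]@np.array([*s,1]); return T[:3,3],d
def onz(n,px,z):
    o,d=ray(n,px); return (o+d*(z-o[2])/d[2])
def handle(n,im,box):
    x0,y0,x1,y1=box; m=(im[y0:y1,x0:x1].max(2)<45).astype(np.uint8)
    k,l,st,ce=cv2.connectedComponentsWithStats(m); i=1+st[1:,4].argmax()
    return ce[i]+[x0,y0],st[i]
E
python3 - <<'E'
from h import *
import rig; print([ (k,getattr(rig,k)) for k in dir(rig) if 'pinch' in k])
t=cv2.imread("pics/top0.png"); s=cv2.imread("pics/side0.png")
B=np.array([onz("top",p,.012) for p in [(201,218),(208,269),(384,195),(392,243)]])
print("bolts",B.round(3),B.mean(0))
yax=(B[0]+B[1]-B[2]-B[3]); print("yaw manifold",np.degrees(np.arctan2(yax[1],yax[0]))-90)
# wheel rim: bright neutral
x0,y0,x1,y1=255,190,340,268
c=t[y0:y1,x0:x1].astype(int); m=((c.min(2)>165)&(c.max(2)-c.min(2)<25)).astype(np.uint8)
k,l,st,ce=cv2.connectedComponentsWithStats(m); i=1+st[1:,4].argmax()
pts=np.argwhere(l==i)[:,::-1]; hull=cv2.convexHull(pts.astype(np.int32))
e=cv2.fitEllipse(hull); print(e,st[i])
wc=onz("top",(e[0][0]+x0,e[0][1]+y0),.19); print("wheel",wc)
ht,st=handle("top",t,(300,195,325,217)); hp=onz("top",ht,.245); print("handle top px",ht,st,hp, "r",np.linalg.norm((hp-wc)[:2]))
hs,st=handle("side",s,(303,178,322,215)); h2=onz("side",hs,.228); print("side",hs,st,h2,"r",np.linalg.norm((h2-wc)[:2]))
for h in(hp,h2): print(np.degrees(np.arctan2(*(h-wc)[1::-1])))
E
```

```text
[('pinch_z', -0.0187)]
bolts [[ 0.578  0.255  0.012]
 [ 0.447  0.235  0.012]
 [ 0.636 -0.213  0.012]
 [ 0.514 -0.232  0.012]] [0.54384808 0.01137547 0.012     ]
yaw manifold 7.6161597399271415
((29.520000457763672, 36.84000015258789), (2.2016096115112305, 21.382007598876953), 92.06733703613281) [20 36 15  3 27]
wheel [0.54677825 0.03985705 0.19      ]
handle top px [310.56666667 205.46666667] [ 5  5 12 12 90] [ 0.58767891 -0.01319818  0.245     ] r 0.0669904576667338
side [311.83137255 193.85098039] [  3   4  13  26 255] [ 0.58959098 -0.01257941  0.228     ] r 0.06769425570467356
-52.371107360867825
-50.76943817368469
```

Emit:
{"name": "servo_tool", "arguments": {
  "targets": [
    [-1,-0.0277,-0.0149,-0.02,0,0,0],
    [-1,-0.0277,-0.0149,-0.02,0,0,0],
    [-1,-0.0277,-0.0149,-0.02,0,0,0],
    [-1,-0.0277,-0.0149,-0.02,0,0,0],
    [-1,-0.0277,-0.0149,-0.02,0,0,0],
    [-1,-0.0277,-0.0149,0,0,0,0],
    [-1,-0.0277,-0.0149,0,0,0,0],
    [-1,-0.0277,-0.0149,0,0,0,0],
    [-1,-0.0277,-0.0149,0,0,0,0],
    [-1,-0.0277,-0.0149,0,0,0,0],
    [-1,-0.0277,-0.0149,0,0,0,0],
    [-1,-0.0277,-0.0149,0,0,0,0],
    [-1,-0.0277,-0.0149,0,0,0,0],
    [-1,-0.0277,-0.0149,0,0,0,0],
    [-1,-0.0277,-0.0149,0,0,0,0],
    [-1,-0.0277,-0.0149,0,0,0,0],
    [-1,-0.0277,-0.0149,0,0,0,0],
    [-1,-0.0277,-0.0149,0,0,0,0],
    [-1,-0.0277,-0.0149,0,0,0,0],
    [-1,-0.0277,-0.0149,0,0,0,0]
  ],
  "grip_force": 60
}}

```text
t: 2.1
position: [0.5901, -0.0142, 0.331]
ee_rot: [-0.0, 0.185, 0.983, -0.0]
contact_force: [0.8, 0.9, 0.5]
opening: 1.005
gripper_force: 0.0
```

Run:
```python
from h import *
t=cv2.imread("pics/top0.png")
x0,y0,x1,y1=255,190,340,268
c=t[y0:y1,x0:x1].astype(int); m=((c.min(2)>125)&(c.max(2)-c.min(2)<30)).astype(np.uint8)
m=cv2.morphologyEx(m,cv2.MORPH_CLOSE,np.ones((3,3)))
k,l,st,ce=cv2.connectedComponentsWithStats(m); i=1+st[1:,4].argmax()
hull=cv2.convexHull(np.argwhere(l==i)[:,::-1].astype(np.int32))
e=cv2.fitEllipse(hull);wc=onz("top",(e[0][0]+x0,e[0][1]+y0),.189); print(e,st[i],"wheel",wc, onz("top",(298,228),.19))
im=camera("side"); cv2.imwrite("pics/side1.png",im[:,:,::-1]); s=sense(); print(s["position"],s["ee_rot"],s["joint_pos"])
```

```text
((42.126747131347656, 37.39704513549805), (55.72002029418945, 55.999534606933594), 112.2065658569336) [ 14  10  57  56 951] wheel [0.54562098 0.01273875 0.189     ] [0.54427883 0.01089246 0.19      ]
[ 0.59196099 -0.01736693  0.32968961] [-7.05269329e-04  1.85813880e-01  9.82584437e-01 -7.26656317e-04] [-2.86831658e-02  4.41608022e-01  5.33578681e-01  1.66438889e+00
 -1.21291879e-03  3.45118216e-01]
```

View pics/side1.png

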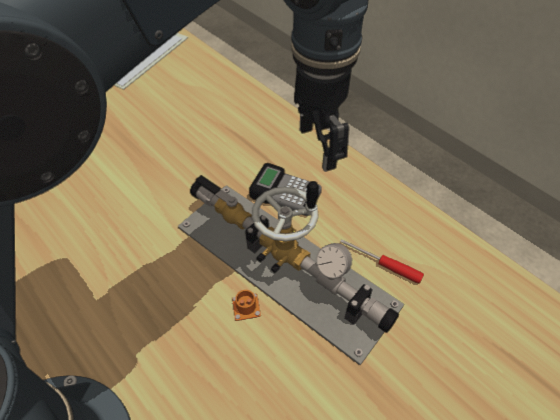

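Side view: the gripper hangs open above the handle, with fingertips at about (340,155) and the handle at (312,194). The wheel centre measures (0.5455, 0.0125) and the handle radius 50 mm, both consistent with the given sizes. I'll descend now.

Emit:
{"name": "servo_tool", "arguments": {
  "targets": [
    [-1,0,0,0.01,0,0,0],
    [-1,0,0,0.02,0,0,0],
    [-1,0,0,0.02,0,0,0],
    [-1,0,0,0.02,0,0,0],
    [-1,0,0,0.02,0,0,0],
    [-1,0,0,0.015,0,0,0],
    [-1,0,0,0.01,0,0,0],
    [-1,0,0,0.004,0,0,0],
    [-1,0,0,0,0,0,0],
    [-1,0,0,0,0,0,0]
  ]
}}

```text
t: 3.15
position: [0.5898, -0.0131, 0.213]
ee_rot: [0.0, 0.185, 0.983, 0.0]
contact_force: [0.4, -0.6, -0.1]
opening: 1.004
gripper_force: 0.0
```

Run:
```python
from h import *
s=sense(); print(s["position"],s["ee_rot"],s["contact_force"])
im=camera("side"); cv2.imwrite("pics/side2.png",cv2.resize(im[130:270,220:406,::-1],None,fx=4,fy=4))
```

```text
[ 0.58984357 -0.01306508  0.21298171] [4.23383509e-04 1.84811027e-01 9.82773983e-01 5.95586810e-05] [ 0.40410496 -0.64672207 -0.08075057]
```

View pics/side2.png

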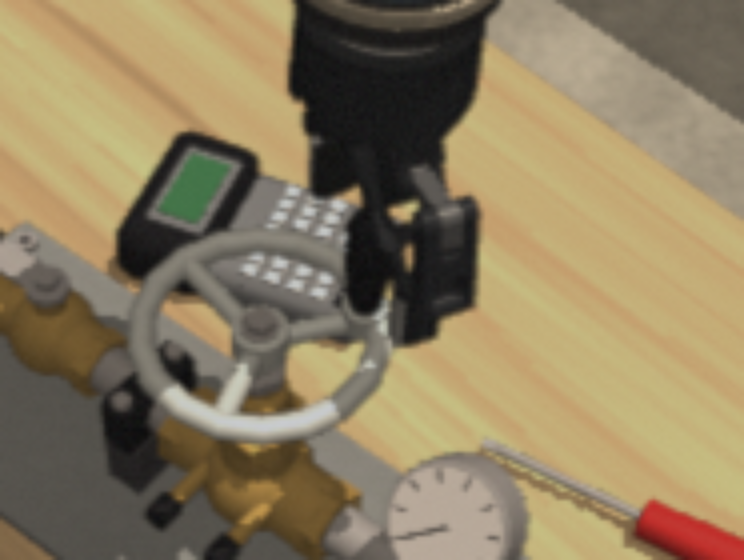

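The handle at (370,250) stands between the near finger at (440,270) and the far finger hidden behind it. Closing.

Emit:
{"name": "servo_tool", "arguments": {
  "targets": [
    [0,0,0,0,0,0,0],
    [0.3,0,0,0,0,0,0],
    [1,0,0,0,0,0,0],
    [1,0,0,0,0,0,0],
    [1,0,0,0,0,0,0],
    [1,0,0,0,0,0,0],
    [1,0,0,0,0,0,0],
    [1,0,0,0,0,0,0]
  ],
  "grip_force": 60
}}

```text
t: 4.0
position: [0.5895, -0.013, 0.2126]
ee_rot: [0.0, 0.185, 0.983, 0.0]
contact_force: [-2.6, 0.7, 5.1]
opening: 0.253
gripper_force: 58.5
```

Run:
```python
from h import *
s=sense(); print(s["position"],s["contact_force"],s["opening"],s["gripper_force"])
# clockwise circle in tool axes, 20 rows per turn from world angle a0
C=np.array([.5455,.0125]); R=np.array([[-.93165,.36335],[.36335,.93165]])
a0=np.radians(-30.4); a=a0-np.arange(21)*2*np.pi/20
P=.05*np.c_[np.cos(a),np.sin(a)]; D=np.diff(P,axis=0)@R.T
for k in range(20): print(round(np.degrees(a[k+1])%360,1), D[k].round(4).tolist())
```

```text
[ 0.5895498  -0.01304658  0.21255484] [-2.56745639  0.73501712  5.11907234] 0.2529285511976934 58.53146553039551
311.6 [0.0049, -0.0149]
293.6 [0.0092, -0.0126]
275.6 [0.0127, -0.0092]
257.6 [0.0149, -0.0048]
239.6 [0.0156, 0.0]
221.6 [0.0149, 0.0049]
203.6 [0.0126, 0.0092]
185.6 [0.0092, 0.0127]
167.6 [0.0048, 0.0149]
149.6 [-0.0, 0.0156]
131.6 [-0.0049, 0.0149]
113.6 [-0.0092, 0.0126]
95.6 [-0.0127, 0.0092]
77.6 [-0.0149, 0.0048]
59.6 [-0.0156, -0.0]
41.6 [-0.0149, -0.0049]
23.6 [-0.0126, -0.0092]
5.6 [-0.0092, -0.0127]
347.6 [-0.0048, -0.0149]
329.6 [0.0, -0.0156]
```

Gripped at an opening of about 21.5 mm. I'll wind clockwise to about 16° before the possible stop, which lies at about 187.6° world.

Emit:
{"name": "servo_tool", "arguments": {
  "targets": [
    [1,0.0049,-0.0149,0,0,0,0],
    [1,0.0092,-0.0126,0,0,0,0],
    [1,0.0127,-0.0092,0,0,0,0],
    [1,0.0149,-0.0048,0,0,0,0],
    [1,0.0156,0,0,0,0,0],
    [1,0.0149,0.0049,0,0,0,0],
    [1,0.0126,0.0092,0,0,0,0],
    [1,0,0,0,0,0,0],
    [1,0,0,0,0,0,0]
  ]
}}

```text
t: 4.9
position: [0.5017, -0.0065, 0.2126]
ee_rot: [0.001, 0.184, 0.983, 0.001]
contact_force: [8.3, 9.4, -2.0]
opening: 0.254
gripper_force: 60.6
```

Emit:
{"name": "servo_tool", "arguments": {
  "targets": [
    [1,0.0046,0.0063,0,0,0,0],
    [1,0.0046,0.0064,0,0,0,0],
    [1,0,0,0,0,0,0]
  ]
}}

```text
t: 5.2
position: [0.4977, 0.0081, 0.2126]
ee_rot: [0.001, 0.185, 0.983, 0.0]
contact_force: [7.9, 3.6, -0.8]
opening: 0.254
gripper_force: 60.9
```

Emit:
{"name": "servo_tool", "arguments": {
  "targets": [
    [1,0.0016,0.005,0,0,0,0],
    [1,0,0,0,0,0,0]
  ]
}}

```text
t: 5.4
position: [0.4974, 0.0129, 0.2125]
ee_rot: [0.001, 0.185, 0.983, 0.0]
contact_force: [3.3, 0.5, 3.5]
opening: 0.254
gripper_force: 61.7
```

No stop at this pass, since there is no reaction at 180°. I'll go round once more, to 16° short again.

Emit:
{"name": "servo_tool", "arguments": {
  "targets": [
    [1,0.0032,0.0099,0,0,0,0],
    [1,0,0.0156,0,0,0,0],
    [1,-0.0049,0.0149,0,0,0,0],
    [1,-0.0092,0.0126,0,0,0,0],
    [1,-0.0127,0.0092,0,0,0,0],
    [1,-0.0149,0.0048,0,0,0,0],
    [1,-0.0156,0,0,0,0,0],
    [1,-0.0149,-0.0049,0,0,0,0],
    [1,-0.0126,-0.0092,0,0,0,0],
    [1,-0.0092,-0.0127,0,0,0,0],
    [1,-0.0048,-0.0149,0,0,0,0],
    [1,0,-0.0156,0,0,0,0],
    [1,0.0049,-0.0149,0,0,0,0],
    [1,0.0092,-0.0126,0,0,0,0],
    [1,0.0127,-0.0092,0,0,0,0],
    [1,0.0149,-0.0048,0,0,0,0],
    [1,0.0156,0,0,0,0,0],
    [1,0.0149,0.0049,0,0,0,0],
    [1,0.0126,0.0092,0,0,0,0],
    [1,0,0,0,0,0,0]
  ]
}}

```text
t: 7.4
position: [0.5013, -0.0058, 0.2126]
ee_rot: [0.001, 0.184, 0.983, 0.001]
contact_force: [10.3, 9.2, -2.1]
opening: 0.252
gripper_force: 61.1
```

Emit:
{"name": "servo_tool", "arguments": {
  "targets": [
    [1,0.0046,0.0063,0,0,0,0],
    [1,0.0046,0.0064,0,0,0,0],
    [1,0,0,0,0,0,0]
  ]
}}

```text
t: 7.7
position: [0.4978, 0.0072, 0.2126]
ee_rot: [0.001, 0.185, 0.983, -0.001]
contact_force: [11.1, -5.3, -1.7]
opening: 0.254
gripper_force: 62.1
```

Emit:
{"name": "servo_tool", "arguments": {
  "targets": [
    [1,0.0016,0.005,0,0,0,0],
    [1,0,0,0,0,0,0]
  ]
}}

```text
t: 7.9
position: [0.4978, 0.0077, 0.2126]
ee_rot: [0.002, 0.186, 0.982, -0.005]
contact_force: [7.2, -46.2, 2.3]
opening: 0.253
gripper_force: 63.7
```

The stop is reached: y stays at 0.0077 and the reaction is 46 N. It sits at the manifold's -x side, as it should. I'll hold briefly, take off the over-press, then back off two turns of 20 rows each.

Emit:
{"name": "servo_tool", "arguments": {
  "targets": [
    [1,0,0,0,0,0,0],
    [1,0,0,0,0,0,0],
    [1,0,0,0,0,0,0],
    [1,-0.0016,-0.005,0,0,0,0],
    [1,0,0,0,0,0,0]
  ]
}}

```text
t: 8.4
position: [0.4979, 0.0067, 0.2126]
ee_rot: [0.001, 0.185, 0.983, 0.0]
contact_force: [10.0, -3.4, -0.1]
opening: 0.251
gripper_force: 63.1
```

Emit:
{"name": "servo_tool", "arguments": {
  "targets": [
    [1,-0.0092,-0.0127,0,0,0,0],
    [1,-0.0126,-0.0092,0,0,0,0],
    [1,-0.0149,-0.0049,0,0,0,0],
    [1,-0.0156,0,0,0,0,0],
    [1,-0.0149,0.0048,0,0,0,0],
    [1,-0.0127,0.0092,0,0,0,0],
    [1,-0.0092,0.0126,0,0,0,0],
    [1,-0.0049,0.0149,0,0,0,0],
    [1,0,0.0156,0,0,0,0],
    [1,0.0048,0.0149,0,0,0,0],
    [1,0.0092,0.0127,0,0,0,0],
    [1,0.0126,0.0092,0,0,0,0],
    [1,0.0149,0.0049,0,0,0,0],
    [1,0.0156,0,0,0,0,0],
    [1,0.0149,-0.0048,0,0,0,0],
    [1,0.0127,-0.0092,0,0,0,0],
    [1,0.0092,-0.0126,0,0,0,0],
    [1,0.0049,-0.0149,0,0,0,0],
    [1,0,-0.0156,0,0,0,0],
    [1,-0.0048,-0.0149,0,0,0,0]
  ]
}}

```text
t: 10.4
position: [0.4975, 0.0077, 0.2127]
ee_rot: [0.001, 0.184, 0.983, 0.001]
contact_force: [26.4, 8.6, -10.1]
opening: 0.253
gripper_force: 63.1
```

Emit:
{"name": "servo_tool", "arguments": {
  "targets": [
    [1,-0.0092,-0.0127,0,0,0,0],
    [1,-0.0126,-0.0092,0,0,0,0],
    [1,-0.0149,-0.0049,0,0,0,0],
    [1,-0.0156,0,0,0,0,0],
    [1,-0.0149,0.0048,0,0,0,0],
    [1,-0.0127,0.0092,0,0,0,0],
    [1,-0.0092,0.0126,0,0,0,0],
    [1,-0.0049,0.0149,0,0,0,0],
    [1,0,0.0156,0,0,0,0],
    [1,0.0048,0.0149,0,0,0,0],
    [1,0.0092,0.0127,0,0,0,0],
    [1,0.0126,0.0092,0,0,0,0],
    [1,0.0149,0.0049,0,0,0,0],
    [1,0.0156,0,0,0,0,0],
    [1,0.0149,-0.0048,0,0,0,0],
    [1,0.0127,-0.0092,0,0,0,0],
    [1,0.0092,-0.0126,0,0,0,0],
    [1,0.0049,-0.0149,0,0,0,0],
    [1,0,-0.0156,0,0,0,0],
    [1,-0.0048,-0.0149,0,0,0,0]
  ]
}}

```text
t: 12.4
position: [0.4975, 0.0077, 0.2127]
ee_rot: [0.001, 0.184, 0.983, 0.001]
contact_force: [26.2, 8.9, -9.7]
opening: 0.253
gripper_force: 63.1
```

Emit:
{"name": "servo_tool", "arguments": {
  "targets": [
    [1,0,0,0,0,0,0],
    [1,0,0,0,0,0,0],
    [1,0,0,0,0,0,0],
    [1,0,0,0,0,0,0]
  ]
}}

```text
t: 12.8
position: [0.4978, 0.0071, 0.2126]
ee_rot: [0.001, 0.185, 0.983, 0.0]
contact_force: [10.0, -3.6, 1.2]
opening: 0.25
gripper_force: 63.5
```

Run:
```python
from h import *
s=sense(); print(s["position"],s["ee_rot"],s["contact_force"],s["opening"],s["gripper_force"],np.abs(s["qvel"]).max())
a=camera("side")[120:320,160:440,::-1]
cv2.imwrite("pics/end.png",cv2.resize(a,None,fx=2.8,fy=2.8))
```

```text
[0.49782062 0.00706996 0.21261638] [1.21054988e-03 1.84996598e-01 9.82738415e-01 2.00632264e-05] [ 9.95514549 -3.60818035  1.15420928] 0.249524905105966 63.51657271385193 0.0017199663360158587
```

View pics/end.png

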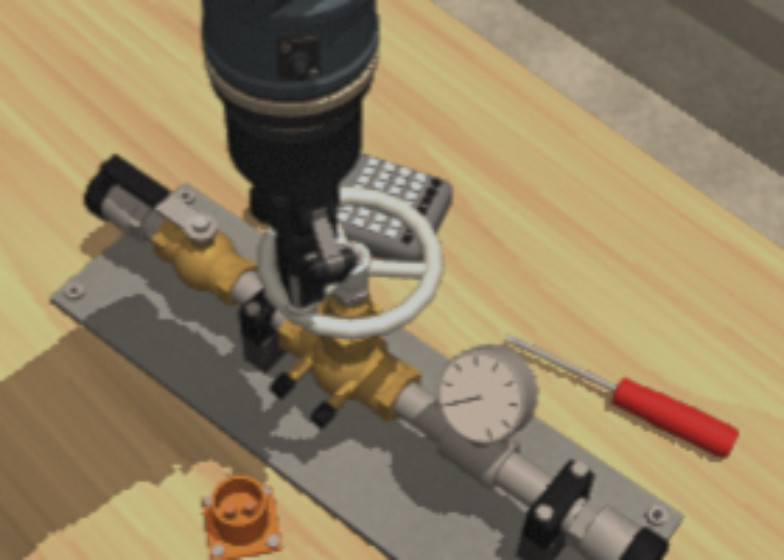

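The handle is gripped at about (300,240) on the manifold's -x side, within about 0.5 mm of where it stood at the stop. The wheel is at rest and the bench items and lever look unchanged.

```bash
python3 -c "
from rig import *
print(hand_in())"
```

```text
the job is handed in; nothing more can be done
None
```

I wound the valve closed against its stop, backed it off two full turns, and handed in at about 13 s with the handle still gripped (about 63 N) and the wheel at rest; the lever and bench items look undisturbed in the last picture, but the hand-in gave no verdict.

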